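Index the rack shutter one click and fetch the tray it was locking

TASK

Slide the rack's shutter sideways by exactly one click, so that it stands at its middle stop: the tray it was blocking is then free and the tray next to it is locked in. Then slide the freed tray forward from under the rack's lip, lift it out, and set it down flat inside the empty shallow carton, keeping it about level all the way. Leave the other tray, the full box, the jar and the little box on the lip where they are.

Things in the scene. Friction and masses are not known exactly. Their poses are not given: they have to be found in the camera images.
- rack: Fixed plywood two-bay tray rack. Origin: on the bench (z=0), in the shutter's vertical plane, midway between the bays. -x is its open front (towards the robot), +y the way the shutter opens. Floor board 6 mm thick, x -100 to 150 mm, y -88 to 158. Bays centred at y=-38 (tray to fetch) and y=+38 (other tray), 70 mm wide, between 6 mm walls from x=8 to 148, up to z=46.
- lip_edge (a point): Middle of the front lower edge of the rack's steel lip (rack x=78, y=0, z=46 mm). The lip covers both bays from here back to x=151; it is 6 mm thick, top at z=52. A tray fully home is clear of it after sliding 60 mm forward.
- rim (a point): Middle of the upper inner edge of the rim, 22 mm high and 6 mm thick, that closes the flat apron before the rack (rack x=-94 mm). A tray can slide forward about 100 mm before it meets the rim. Also on the rack: a click housing, 36 mm high, at rack x 14 to 34, y 80 to 152.
- shutter (a joint): Shutter travel along rack +y, m. Upright aluminium plate 72 mm long (y), 6 mm thick, z=7 to 50 mm, across a bay's mouth. Click stops: 0 (before the bay at y=-38, the start), 0.076 (middle, before the bay at y=+38), 0.152 (parked). Sprung: about 10 N to leave a stop; past half-way (0.038) it springs on to 0.076 by itself, within 3 mm; pushed on past 0.114 it goes over to 0.152.
- shutter_tab (a point): Top centre of the tab on the shutter (moves with it): an upright block 16 mm (rack y) x 12 mm (rack x) standing on the middle of the plate, from z=50 to z=85 mm above the bench; this point is at z=85.
- tray: Tray to fetch: grey metal, open, 130 (x) x 60 (y) x 34 mm high, loaded with metal sorts, 0.3-0.6 kg. Origin: centre of its underside; -x its front. Starts in the bay at rack y=-38, axes along the rack's, underside at z=6 mm, origin 73 mm behind the shutter plane. Wooden upright grip at x=-34: 14 mm thick (x), 44 wide (y), top 62 mm above the underside; contents stay below 22 mm.
- tray_b: The other tray, identical, in the bay at y=+38. Leave it.
- carton: Empty shallow cardboard carton, fixed to the bench, left or right of the rack: 164 mm (x) x 88 mm (y), walls 26 mm high and 4 mm thick, floor 4 mm thick (tray then rests 4 mm above the bench). Origin: centre of its underside. The tray lies in it lengthwise, either way round.
- full_box: Bystander: cardboard box full of metal sorts, 164 x 100 x 55 mm, 1.6 kg, on the side opposite the carton. Origin: centre of its underside.
- jar: Bystander: jar, 72 mm diameter, 120 mm high, beyond and to the left of the rack. Origin: centre of its underside.
- roof_box: Bystander: little loose box of sorts, 52 x 80 x 24 mm, standing on the rack's lip (its top at z=76 mm). Origin: centre of its underside.
Mind the look-alikes: they are no part of the job. Leave any orange look-alike of the tray alone. Leave any orange look-alike of the carton alone.

How it is judged:
By the outcome, as a careful person would: the job done as asked, in the order asked, and still so for the second after the job is handed in, with the robot touching nothing.
It also fails if it takes over 50 s, if anything falls off the work surface, if the arm or the gripper's body presses on something with over 40 N, if the wrist force passes 120 N, or if a joint passes its speed limit or range.

ROBOT

A 7-joint arm with a two-finger parallel gripper is mounted at the origin on the work surface. World frame = base frame: x ahead of the robot, y to its left, z up, the work surface at z = 0. Lengths are in m, angles in rad, forces in N, time in s.
With the tool pointing down it reaches from about 0.425 to 0.975 m from the base axis. Payload 16.7 kg.
Tool frame: the origin (TCP) lies midway between the tips of the shut fingers; the grasp point (between the pads) lies 19 mm behind it (grasp_offset is the distance from the TCP to the grasp point, in m); z points along the fingers, y is the direction in which the jaws open and shut (so a half turn about z gives the same grasp; the last joint's range is limited). The gripper opens to 85 mm and grips with 20 to 120 N. Pads are 22 mm wide; open, the fingers measure 114 mm over their backs; the gripper's body (76 mm by 85 mm) begins 54 mm behind the grasp point. The pads swing forward as they close: fully open they stand 13 mm farther back than shut.
Start: joints at [0.979, 0.426, 0.074, 1.606, -0.034, 1.111, -0.067], TCP at [0.289, -0.61, 0.231] pointing down, gripper open.
Joint ranges: [-2.85, 2.85], [-0.5, 2.14], [-1.23, 1.37], [0.21, 2.46], [-1.02, 4.16], [0.16, 2.05], [-2.73, 2.73]. Speed limits (rad/s): [1.89, 1.89, 2.39, 2.39, 3.01, 3.01, 3.01].

INTERFACE

Orientations are given as a rotation vector (axis times angle).
In Python, from workcell import observe, grab_frame, sign_off, grasp_offset gives the robot as it stands.
- The arm moves only by the tool step_arm, never from a script. Its arguments are lists of equal length, an entry for each row: "xyz": the shift along the tool's x, y, z in mm, a list of three; "turn": the turn, a rotation vector about the tool's x, y, z in degrees, a list of three. A call has 1 to 5 rows; each row shifts and turns the commanded pose from where the row before left it, along the tool's axes as they then stand; what a row does not reach is not made up. A row lasts 1/12 s, in which the tool goes at most 41.7 mm and 7.16 degrees, less where a joint would pass 70% of its speed; a pose out of reach is approached as far as the arm can. A call with a gripper value outside its range is refused whole. "gripper" is the opening, from -1 (shut) to 1 (fully open), set as the call begins (left out, the last holds). The fingers move at their own pace and stop on an object; the grip force is fixed at half the most. Time passes only in rows, so rows that do not move let the fingers close. It gives the time, the measured TCP pose, the force and the opening at its end, in the units of the state.
- observe(): the state, without advancing time (a new reading comes with each control period).
- grab_frame(name): name is "scene" or "top" or "wrist"; returns a dict with "color" (420x560x3 uint8, red, green, blue), "depth" (420x560 float32, m along the optical axis (not along the pixel's ray), 0 where there is no reading), "fx", "fy", "cx", "cy" (pixels), "cam_to_world" (4x4, takes a point from camera to world coordinates); the wrist camera has in their place "T_tool_cam" (4x4, takes a point from camera to tool coordinates, whose origin is the TCP and whose axes are the flange's). Camera axes: x right, y up, looking along -z (the intrinsics and any distortion apply to the point x, -y, -z); pixel columns grow to the right and rows downward; lengths in m; the calibration is good to about 2 mm. A picture is of the moment at which its call begins: read the wrist's pose just before it.
- sign_off(): hands the job in, once; it reports no verdict.
The state is a dict: "t": time; "joint_positions": joint angles; "dq": joint speeds; "effort": joint torques, N m; "ee_pos": TCP position; "eef_rot": TCP orientation; "force": force on the tool from outside, world axes, zero at the start; "wrist_torque": the same for the moment, N m; "finger_gap": finger opening in m.
Only numpy, scipy, OpenCV 4.12 (cv2) and the standard library are available. Lean on these libraries where they do the work, as an engineer would, in place of code of your own. Each camera call takes 0.05 s, during which the arm holds its last target.

## Working session

There is one attempt and no reset: what is moved stays moved. The work goes in short steps, Python scripts to look and compute and a tool call to move; the robot and the scene stay as the last step left them, time stands still between calls to the robot, and variables do not carry over. Pictures are saved under pics/ and viewed, and the job is handed in when it is done.

Besides the shell and the picture viewer there is one more tool, called as a command line: name --argument value ..., lists and objects as JSON in quotes. step_arm: Moves the arm, as the interface text tells. Its arguments: {"type":"object","properties":{"xyz":{"type":"array","items":{"type":"array","items":{"type":"number"}}},"turn":{"type":"array","items":{"type":"array","items":{"type":"number"}}},"gripper":{"type":"number"}},"required":["xyz","turn"]}

```bash
ls; mkdir -p pics; python3 - <<'E'
from workcell import observe, grab_frame, grasp_offset
import cv2, numpy as np
s=observe()
for k,v in s.items(): print(k,np.round(v,4))
print(grasp_offset)
for n in ["scene","top"]:
    f=grab_frame(n)
    cv2.imwrite(f"pics/{n}0.png",f["color"][...,::-1])
    np.savez(f"pics/{n}0.npz",**f)
    print(n,f["fx"],f["fy"],f["cx"],f["cy"],[k for k in f]); print(np.round(f["cam_to_world"],4))
E
```

```text
pics
t 0.0
joint_positions [ 0.9785  0.4267  0.0739  1.6066 -0.0341  1.1108 -0.0671]
dq [-0.     -0.0025  0.0002  0.0016  0.0005  0.001   0.0012]
effort [-2.00000e-04 -9.49821e+01  3.76060e+00 -4.63510e+01  1.91000e-02
  1.01000e-02 -0.00000e+00]
ee_pos [ 0.289  -0.6095  0.2306]
eef_rot [-3.0637e+00 -6.8950e-01  6.0000e-04]
force [-0.0772 -0.317  -0.6148]
wrist_torque [ 0.044   0.0227 -0.0042]
finger_gap 0.0851
0.0187
scene 410.97793052930774 410.97793052930774 279.1208461157129 209.42516728869506 ['color', 'depth', 'fx', 'fy', 'cx', 'cy', 'cam_to_world']
[[-0.5837 -0.5906  0.5572  0.9802]
 [ 0.8119 -0.4356  0.3887  0.3685]
 [ 0.0132  0.6792  0.7338  0.7565]
 [ 0.      0.      0.      1.    ]]
top 424.6203367035859 424.6203367035859 274.9454707988047 208.2766569374064 ['color', 'depth', 'fx', 'fy', 'cx', 'cy', 'cam_to_world']
[[ 0.0244  0.9853 -0.1694  0.2641]
 [-0.9996  0.026   0.0074  0.0135]
 [ 0.0116  0.1691  0.9855  1.2226]
 [ 0.      0.      0.      1.    ]]
```

View pics/scene0.png

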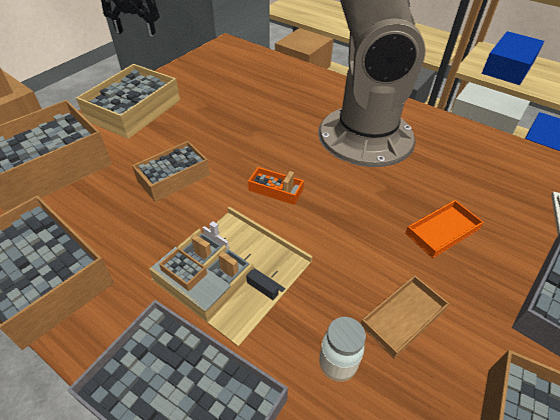

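View pics/top0.png

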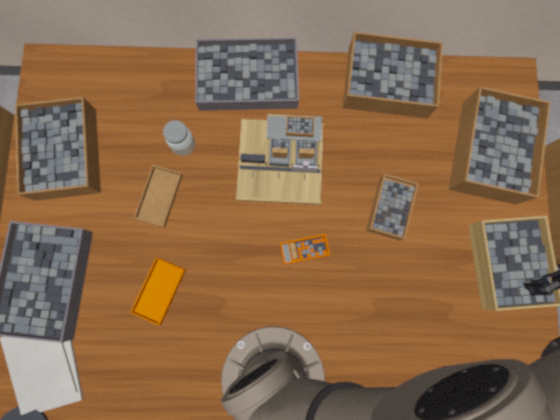

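The scene view shows the rack at (230,270), the carton at (405,315), the jar at (342,350) and the orange look-alikes at (275,185) and (445,228). In the top view the rack is at (280,160), the carton at (158,196), the full box at (394,206) and the jar at (180,138). I'll enlarge the rack and the carton next.

```bash
cat > h.py <<'E'
import numpy as np, cv2
from scipy.spatial.transform import Rotation as R
def ray(f,u,v,T=None):
    T=f["cam_to_world"] if T is None else T
    d=np.array([(u-f["cx"])/f["fx"],-(v-f["cy"])/f["fy"],-1.0])
    return T[:3,3],T[:3,:3]@d
def atz(f,u,v,z,T=None):
    o,d=ray(f,u,v,T); return o+d*(z-o[2])/d[2]
def cloud(f,T=None):
    T=f["cam_to_world"] if T is None else T
    h,w=f["depth"].shape; u,v=np.meshgrid(np.arange(w),np.arange(h)); z=f["depth"]
    p=np.stack([(u-f["cx"])/f["fx"]*z,-(v-f["cy"])/f["fy"]*z,-z],-1)
    return p@T[:3,:3].T+T[:3,3]
def proj(f,P,T=None):
    T=f["cam_to_world"] if T is None else T
    p=(np.atleast_2d(P)-T[:3,3])@T[:3,:3]
    return np.stack([f["cx"]+f["fx"]*p[:,0]/-p[:,2],f["cy"]-f["fy"]*p[:,1]/-p[:,2]],-1)
def tri(obs):
    A=np.zeros((3,3));b=np.zeros(3)
    for o,d in obs:
        d=d/np.linalg.norm(d);M=np.eye(3)-np.outer(d,d);A+=M;b+=M@o
    x=np.linalg.solve(A,b)
    return x,[np.linalg.norm(np.cross(x-o,d/np.linalg.norm(d))) for o,d in obs]
def load(n): return dict(np.load(f"pics/{n}.npz"))
E
python3 - <<'E'
from h import *
f=load("top0");c=f["color"][...,::-1]
cv2.imwrite("pics/t_rack.png",cv2.resize(c[105:215,225:335],None,fx=5.4,fy=5.4,interpolation=cv2.INTER_CUBIC))
cv2.imwrite("pics/t_cart.png",cv2.resize(c[110:240,120:220],None,fx=4.6,fy=4.6,interpolation=cv2.INTER_CUBIC))
g=load("scene0");c=g["color"][...,::-1]
cv2.imwrite("pics/s_rack.png",cv2.resize(c[200:350,140:320],None,fx=4,fy=4,interpolation=cv2.INTER_CUBIC))
P=cloud(f)
for n,(u,v) in dict(bench=(330,210),floor=(280,190),lip=(292,119),tab=(305,172),carton=(158,196),grip=(281,152),grip2=(307,152)).items():
    print(n,np.round(P[v,u],4))
E
```

```text
bench [ 0.4736 -0.157  -0.0017]
floor [ 0.5277 -0.0091  0.0069]
lip [ 0.7222 -0.0375  0.0705]
tab [ 0.5841 -0.0817  0.0065]
carton [0.5003 0.3455 0.0069]
grip [ 0.6247 -0.0083  0.0663]
grip2 [ 0.6256 -0.0816  0.0699]
```

View pics/t_rack.png

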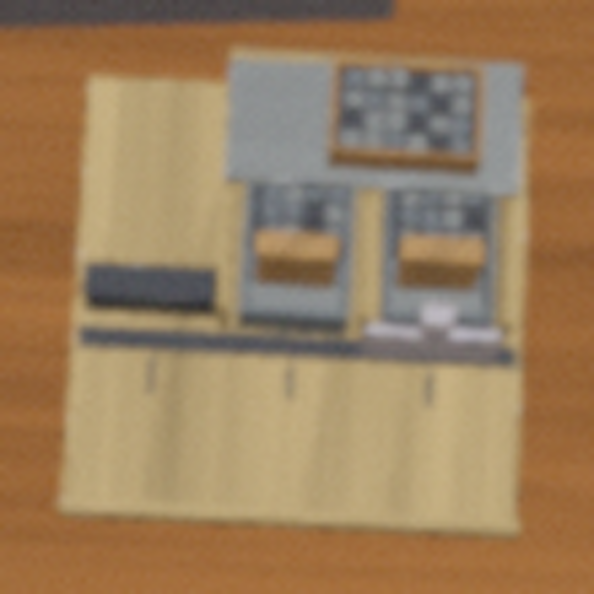

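View pics/s_rack.png

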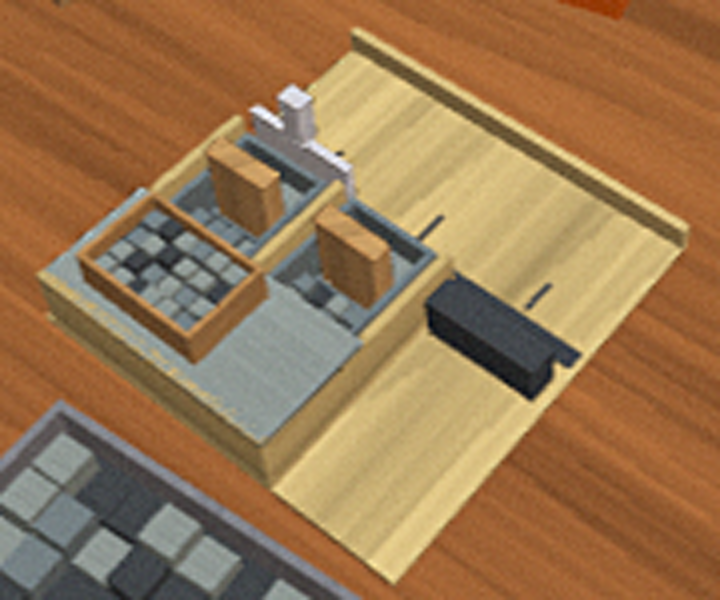

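View pics/t_cart.png

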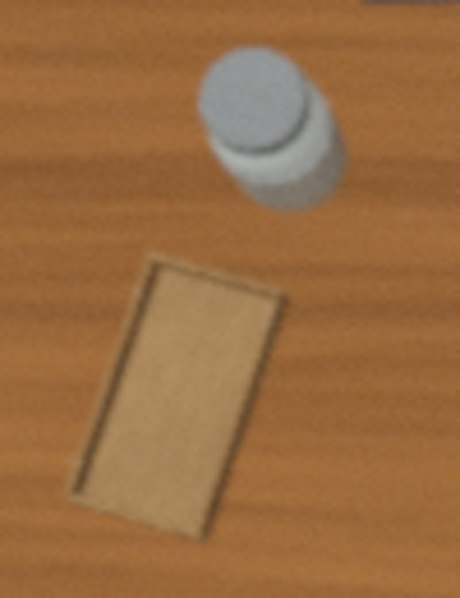

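The top crop shows the shutter's tab at (438,312) in front of the right-hand bay, with grips at (442,248) and (297,245). The scene crop shows the tab top at (296,97) and grip tops near (245,163) and (354,228). The carton corners in its crop are (150,255), (287,295), (205,540) and (72,497). Next I fit the rack and carton poses to these.

```bash
cat > fit.py <<'E'
from h import *
from scipy.optimize import least_squares
f=load("top0");g=load("scene0")
tc=lambda u,v:(225+(u+.5)/5.4-.5,105+(v+.5)/5.4-.5)
sc=lambda u,v:(140+(u+.5)/4-.5,200+(v+.5)/4-.5)
cc=lambda u,v:(120+(u+.5)/4.6-.5,110+(v+.5)/4.6-.5)
obs=[("tabT",f,(0,-38,85),tc(438,312)),("gripT",f,(39,-38,68),tc(442,246)),("gripbT",f,(39,38,68),tc(297,243)),
("floorBL_T",f,(150,158,6),tc(88,76)),("frontL_T",f,(-100,158,0),tc(60,514)),("frontR_T",f,(-100,-88,0),tc(519,533)),
("tabS",g,(0,-38,85),sc(296,97)),("gripS",g,(39,-38,68),sc(245,163)),("gripbS",g,(39,38,68),sc(354,228)),
("floorBL_S",g,(150,158,0),sc(392,580))]
def T(p,P):
    c,s=np.cos(p[2]),np.sin(p[2]);P=np.asarray(P)/1000.
    return np.array([p[0]+c*P[0]-s*P[1],p[1]+s*P[0]+c*P[1],P[2]])
def res(p): return np.concatenate([proj(F,T(p,P))[0]-uv for _,F,P,uv in obs])
r=least_squares(res,[0.58,-0.04,0],loss="soft_l1")
print("rack",np.round(r.x,4),"deg",np.degrees(r.x[2]))
for o,e in zip(obs,res(r.x).reshape(-1,2)): print(o[0],np.round(e,2))
for a,b in ((0,6),(1,7),(2,8)):
    x,e=tri([ray(f,*obs[a][3]),ray(g,*obs[b][3])]);print("tri",obs[a][0],np.round(x,4),np.round(e,4),"model",np.round(T(r.x,obs[a][2]),4))
# carton, rim outer corners
q=np.array([atz(f,*cc(u,v),0.026) for u,v in ((150,255),(287,295),(205,540),(72,497))])
print(np.round(q,4),"c",np.round(q.mean(0),4))
for i in range(4):
    d=q[(i+1)%4]-q[i];print(round(np.linalg.norm(d),4),round(np.degrees(np.arctan2(d[1],d[0])),2))
E
python3 fit.py
```

```text
rack [ 0.5906 -0.0406 -0.0215] deg -1.2314586346953522
tabT [0.52 0.42]
gripT [-0.26  0.96]
gripbT [-0.27  0.23]
floorBL_T [-0.16  0.13]
frontL_T [0.08 0.81]
frontR_T [-1.02  1.26]
tabS [-1.46 -0.16]
gripS [-0.5  -0.44]
gripbS [-1.04  0.98]
floorBL_S [0.35 2.65]
tri tabT [ 0.5897 -0.0759  0.0866] [0.0013 0.0013] model [ 0.5898 -0.0786  0.085 ]
tri gripT [ 0.6303 -0.0787  0.069 ] [0.0017 0.0017] model [ 0.6288 -0.0794  0.068 ]
tri gripbT [ 0.6294 -0.003   0.071 ] [0.0014 0.0014] model [ 0.6304 -0.0034  0.068 ]
[[0.5875 0.3635 0.026 ]
 [0.564  0.2758 0.026 ]
 [0.4077 0.3165 0.026 ]
 [0.4323 0.4001 0.026 ]] c [0.4979 0.339  0.026 ]
0.0908 -105.03
0.1615 165.37
0.0871 73.63
0.1595 -13.29
```

```bash
cat >> h.py <<'E'
RK=np.array([0.5906,-0.0406,-0.0215])
def rk(x,y,z=0,p=None):
    p=RK if p is None else p
    c,s=np.cos(p[2]),np.sin(p[2]); return np.array([p[0]+(c*x-s*y)/1000,p[1]+(s*x+c*y)/1000,z/1000])
def down(yaw_deg):  # tool y at this world angle, tool z down
    a=np.radians(yaw_deg);y=np.array([np.cos(a),np.sin(a),0]);z=np.array([0,0,-1.]);x=np.cross(y,z)
    return R.from_matrix(np.stack([x,y,z],1))
def plan(xyz,yaw,n=None,s=None):
    from workcell import observe
    s=s or observe(); p=np.array(s["ee_pos"]);r=R.from_rotvec(s["eef_rot"])
    tr=(r.inv()*down(yaw)).as_rotvec(degrees=True)
    d=np.asarray(xyz)-p
    m=max(int(np.ceil(np.linalg.norm(d)*1000/41)),int(np.ceil(np.linalg.norm(tr)/7.1)),1)
    n=n or m
    print("from",np.round(p,4),"tool-y deg",round(np.degrees(np.arctan2(*r.as_matrix()[[1,0],1])),2),"tilt",np.round(np.degrees(np.arccos(-r.as_matrix()[2,2])),2),"n",n)
    xs=[];ts=[]
    for i in range(n):
        xs.append(np.round(r.inv().apply(d/n)*1000,1).tolist());ts.append(np.round(tr/n,2).tolist())
        r=r*R.from_rotvec(tr/n,degrees=True)
    for i in range(0,n,5): print("xyz",xs[i:i+5],"turn",ts[i:i+5])
E
python3 - <<'E'
from h import *
from workcell import grab_frame,observe
f=grab_frame("wrist");print({k:f[k] for k in("fx","fy","cx","cy")});print(np.round(f["T_tool_cam"],4))
t=load("top0");P=cloud(t)
# jar & full box, roofbox
print("jar top",atz(t,120+252/4.6,110+100/4.6,.12))
plan([0.53,-0.10,0.28],-1.2)
E
```

```text
{'fx': 343.08246154584504, 'fy': 343.08246154584504, 'cx': 282.49426686528017, 'cy': 205.96878919488194}
[[-8.000e-04  9.485e-01  3.167e-01  8.160e-02]
 [ 1.000e+00  5.000e-04  9.000e-04  0.000e+00]
 [ 6.000e-04  3.167e-01 -9.485e-01 -1.427e-01]
 [ 0.000e+00  0.000e+00  0.000e+00  1.000e+00]]
jar top [0.65690492 0.28184825 0.12      ]
from [ 0.2891 -0.6096  0.2308] tool-y deg -64.63 tilt 0.06 n 14
xyz [[31.1, -25.5, -3.5], [33.1, -23.0, -3.5], [34.8, -20.3, -3.5], [36.3, -17.5, -3.5], [37.5, -14.6, -3.5]] turn [[-0.0, -0.0, -4.53], [-0.0, -0.0, -4.53], [-0.0, -0.0, -4.53], [-0.0, -0.0, -4.53], [-0.0, -0.0, -4.53]]
xyz [[38.6, -11.6, -3.5], [39.4, -8.5, -3.5], [39.9, -5.3, -3.5], [40.2, -2.2, -3.5], [40.2, 1.0, -3.5]] turn [[-0.0, -0.0, -4.53], [-0.0, -0.0, -4.53], [-0.0, -0.0, -4.53], [-0.0, -0.0, -4.53], [-0.0, -0.0, -4.53]]
xyz [[40.0, 4.2, -3.5], [39.6, 7.3, -3.5], [38.9, 10.4, -3.5], [37.9, 13.5, -3.5]] turn [[-0.0, -0.0, -4.53], [-0.0, -0.0, -4.53], [-0.0, -0.0, -4.53], [-0.0, -0.0, -4.53]]
```

step_arm --xyz '[[31,-25.5,-3.5],[33,-23,-3.5],[35,-20,-3.5],[36,-17.5,-3.5],[37.5,-14.5,-3.5]]' --turn '[[0,0,-4.5],[0,0,-4.5],[0,0,-4.5],[0,0,-4.5],[0,0,-4.5]]'

```text
t: 0.57
ee_pos: [0.3757, -0.4265, 0.2488]
eef_rot: [-2.869, -1.28, 0.0]
force: [0.9, -0.9, 0.5]
finger_gap: 0.0853
```

step_arm --xyz '[[38.5,-11.5,-3.5],[39.5,-8.5,-3.5],[40,-5.5,-3.5],[40,-2,-3.5],[40,1,-3.5]]' --turn '[[0,0,-4.5],[0,0,-4.5],[0,0,-4.5],[0,0,-4.5],[0,0,-4.5]]'

```text
t: 0.98
ee_pos: [0.4623, -0.2451, 0.2666]
eef_rot: [2.564, 1.815, -0.0]
force: [1.2, -1.4, 0.2]
finger_gap: 0.085
```

step_arm --xyz '[[40,4,-3.5],[39.5,7.5,-3.5],[39,10.5,-3.5],[38,13.5,-3.5]]' --turn '[[0,0,-4.5],[0,0,-4.5],[0,0,-4.5],[0,0,-4.5]]'

```text
t: 1.32
ee_pos: [0.5321, -0.0999, 0.2806]
eef_rot: [2.249, 2.194, 0.0]
force: [0.6, -0.8, -0.3]
finger_gap: 0.0853
```

```bash
cat > wl.py <<'E'
import sys
from h import *
from workcell import grab_frame,observe
n=sys.argv[1];cam=sys.argv[2] if len(sys.argv)>2 else "wrist"
s=observe();f=grab_frame(cam)
if cam=="wrist":
    T=np.eye(4);T[:3,:3]=R.from_rotvec(s["eef_rot"]).as_matrix();T[:3,3]=s["ee_pos"];f["cam_to_world"]=T@f["T_tool_cam"]
np.savez(f"pics/{n}.npz",**f);cv2.imwrite(f"pics/{n}.png",f["color"][...,::-1])
print(round(s["t"],2),np.round(s["ee_pos"],4),np.round(s["force"],1),round(s["finger_gap"],4),"q",np.round(s["joint_positions"],2))
E
python3 wl.py w1; python3 -c "
from h import *
plan([.53,-.1,.28],-1.2)"
```

```text
1.32 [ 0.5321 -0.0999  0.2806] [ 0.6 -0.8 -0.3] 0.0853 q [ 0.42  0.19 -0.4   1.83  0.08  1.14 -0.03]
from [ 0.5353 -0.0917  0.2814] tool-y deg -0.61 tilt 0.22 n 1
xyz [[-8.4, -5.2, 1.4]] turn [[0.14, -0.17, 0.59]]
```

View pics/w1.png

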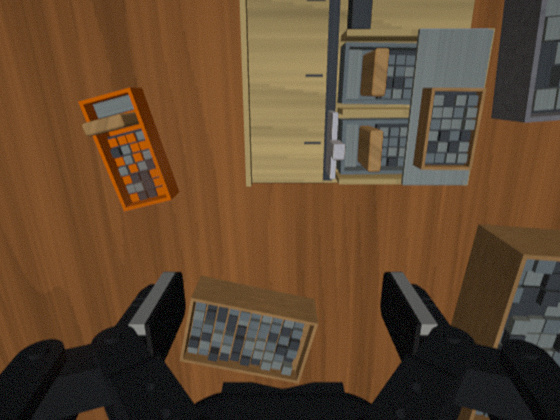

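The wrist view shows the rack at the upper right: tab top near (338,151), the wanted tray's grip at (372,148) and the other tray's at (378,72). The arm was still settling, so I take a still here and one from a second place.

```bash
python3 wl.py w2
```

```text
1.37 [ 0.5353 -0.0917  0.2814] [ 1.4 10.6  1.2] 0.0854 q [ 0.41  0.19 -0.41  1.82  0.08  1.14 -0.03]
```

step_arm --xyz '[[40,0,10],[40,10,10],[40,10,10],[0,0,0],[0,0,0]]' --turn '[[0,0,0.6],[0,0,0],[0,0,0],[0,0,0],[0,0,0]]'

```text
t: 1.83
ee_pos: [0.5554, 0.0185, 0.2499]
eef_rot: [-2.259, -2.181, 0.001]
force: [-0.6, -0.8, -0.6]
finger_gap: 0.0856
```

```bash
python3 wl.py w3; python3 - <<'E'
from h import *
for n,(x0,x1,y0,y1) in dict(w2=(230,500,0,200),w3=(220,530,60,340)).items():
    c=load(n)["color"][...,::-1];c=c[y0:y1,x0:x1];k=790/c.shape[1];k=min(k,590/c.shape[0]);print(n,k)
    cv2.imwrite(f"pics/{n}z.png",cv2.resize(c,None,fx=k,fy=k,interpolation=cv2.INTER_CUBIC))
E
```

```text
1.83 [0.5554 0.0185 0.2499] [-0.6 -0.8 -0.6] 0.0856 q [ 0.25  0.25 -0.47  1.83  0.12  1.09 -0.3 ]
w2 2.925925925925926
w3 2.107142857142857
```

View pics/w3.png

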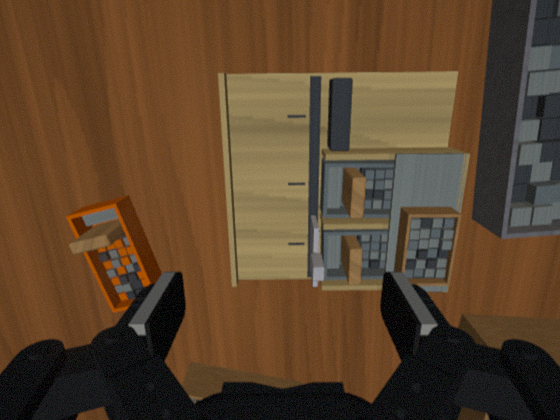

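View pics/w2z.png

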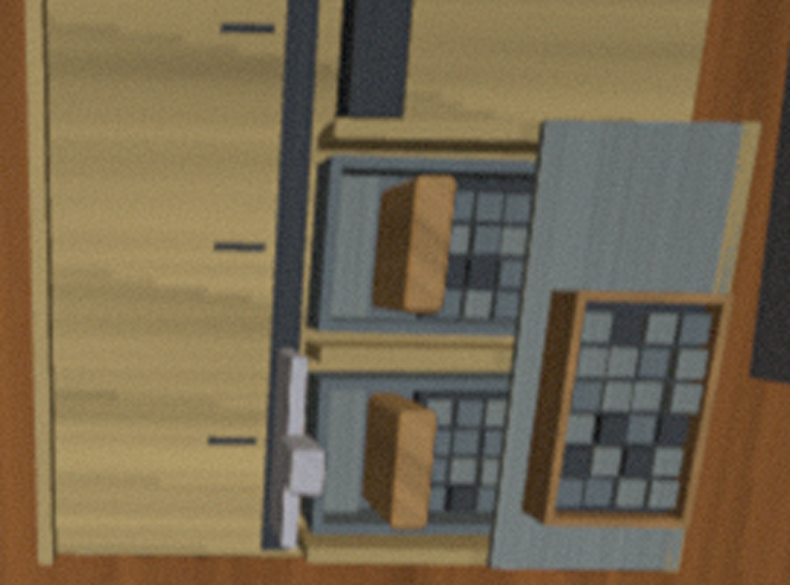

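View pics/w3z.png

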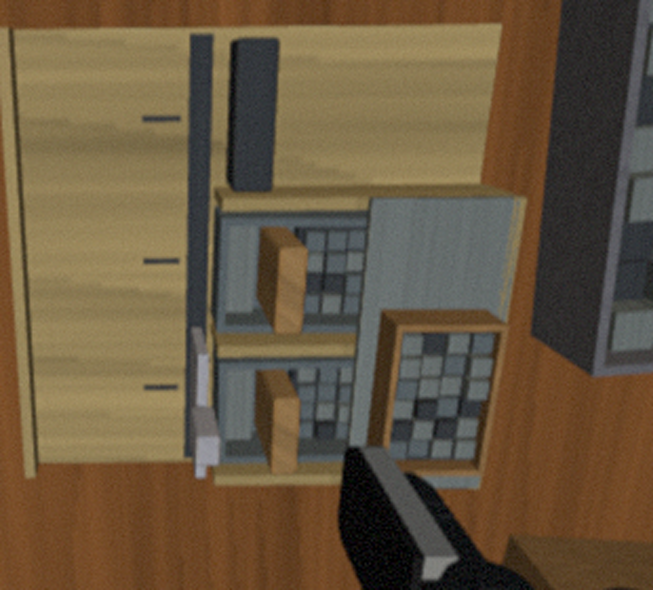

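```bash
python3 - <<'E'
from h import *
ims=[]
for n,(x0,y0) in dict(w2=(310,110),w3=(295,210)).items():
    c=load(n)["color"][...,::-1][y0:y0+90,x0:x0+80]
    ims.append(cv2.resize(c,None,fx=5,fy=5,interpolation=cv2.INTER_CUBIC))
cv2.imwrite("pics/tabz.png",np.hstack(ims))
E
```

```text
(no output)
```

View pics/tabz.png

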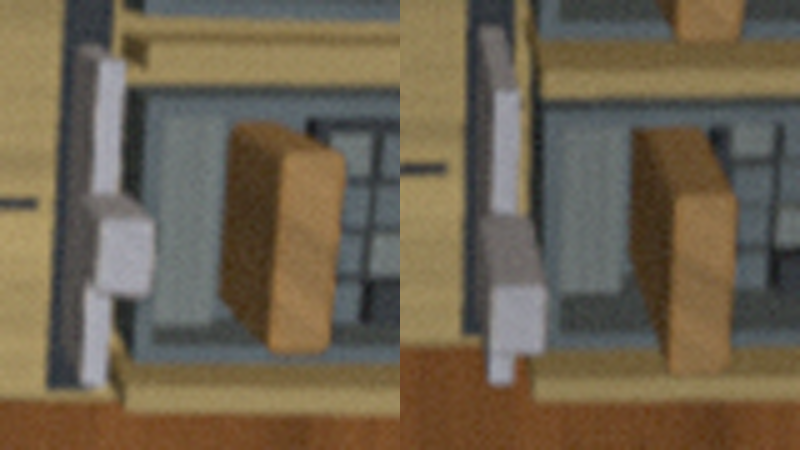

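The enlarged crops show the tab's top face centred at about (125,254) in w2 and (118,319) in w3, and the wanted grip's top at (308,252) and (303,283).

```bash
python3 - <<'E'
from h import *
from scipy.optimize import least_squares
a=load("w2");b=load("w3");t=load("top0");g=load("scene0")
pa=lambda u,v:(310+(u+.5)/5-.5,110+(v+.5)/5-.5)
pb=lambda u,v:(295+(u+.5)/5-.5,210+(v+.5)/5-.5)
za=lambda u,v:(230+(u+.5)/2.926-.5,(v+.5)/2.926-.5)
zb=lambda u,v:(220+(u+.5)/2.107-.5,60+(v+.5)/2.107-.5)
tc=lambda u,v:(225+(u+.5)/5.4-.5,105+(v+.5)/5.4-.5)
sc=lambda u,v:(140+(u+.5)/4-.5,200+(v+.5)/4-.5)
for n,o in dict(tab=[(a,pa(125,254)),(b,pb(118,319))],grip=[(a,pa(308,252)),(b,pb(303,283))],gripb=[(a,za(431,244)),(b,zb(290,287))]).items():
    x,e=tri([ray(F,*p) for F,p in o]);print(n,np.round(x,4),np.round(e,4))
    print("   a,b at model z",np.round(atz(a,*o[0][1],.085 if n=="tab" else .068),4),np.round(atz(b,*o[1][1],.085 if n=="tab" else .068),4))
# all-camera fit with wrist images
obs=[(a,(0,-38,85),pa(125,254)),(b,(0,-38,85),pb(118,319)),(a,(39,-38,68),pa(308,252)),(b,(39,-38,68),pb(303,283)),(a,(39,38,68),za(431,244)),(b,(39,38,68),zb(290,287)),
(b,(150,158,6),zb(500,26)),(b,(-100,158,22),zb(0,30)),(b,(34,152,36),zb(277,40)),(a,(78,-88,52),za(490,567)),
(t,(0,-38,85),tc(438,312)),(t,(39,-38,68),tc(442,246)),(t,(39,38,68),tc(297,243)),(t,(150,158,6),tc(88,76))]
def T(p,P):return rk(*P,p=p)
def res(p): return np.concatenate([proj(F,T(p,P))[0]-uv for F,P,uv in obs])
for k in (slice(0,10),slice(0,14)):
    full=obs; obs=full[k]
    r=least_squares(res,RK,loss="soft_l1");print(np.round(r.x,4),np.degrees(r.x[2]));print(np.round(res(r.x).reshape(-1,2),1).tolist());obs=full
E
```

```text
tab [ 0.5879 -0.0753  0.085 ] [0. 0.]
   a,b at model z [ 0.5879 -0.0753  0.085 ] [ 0.5879 -0.0753  0.085 ]
grip [ 0.6293 -0.079   0.0658] [0.0001 0.0001]
   a,b at model z [ 0.6288 -0.0786  0.068 ] [ 0.6287 -0.0778  0.068 ]
gripb [ 0.6305 -0.0024  0.0609] [0.0006 0.0006]
   a,b at model z [ 0.6292 -0.0027  0.068 ] [ 6.284e-01 -1.000e-04  6.800e-02]
[ 0.5893 -0.0395 -0.0172] -0.9863222106005531
[[0.7, 2.1], [0.7, 1.9], [-1.1, -0.4], [-1.0, 0.4], [-0.2, -0.5], [0.5, 2.0], [0.5, -2.8], [-3.2, -0.8], [0.7, -2.4], [-0.0, 7.3]]
[ 0.5894 -0.0396 -0.0182] -1.040506421510369
[[0.8, 2.3], [0.8, 2.0], [-1.0, -0.2], [-0.9, 0.5], [-0.1, -0.3], [0.7, 2.1], [0.8, -2.5], [-2.9, -0.8], [1.0, -2.2], [0.0, 7.5], [0.2, 0.8], [-0.7, 1.3], [-0.7, 0.7], [-0.7, 0.6]]
```

```bash
sed -i 's/^RK=.*/RK=np.array([0.5893,-0.0393,-0.0190])/' h.py; python3 - <<'E'
from h import *
plan([.588,-.132,.20],-1.1)
E
```

```text
from [0.5554 0.0165 0.2502] tool-y deg -2.14 tilt 0.06 n 4
xyz [[-36.8, 9.5, 12.5], [-36.8, 9.4, 12.5], [-36.9, 9.2, 12.5], [-36.9, 9.0, 12.6]] turn [[-0.01, -0.0, -0.26], [-0.01, -0.0, -0.26], [-0.01, -0.0, -0.26], [-0.01, -0.0, -0.26]]
```

step_arm --xyz '[[-37,9.5,5],[-37,9.5,5],[-37,9,10],[-37,9,20],[0,0,40]]' --turn '[[0,0,-0.3],[0,0,-0.2],[0,0,-0.3],[0,0,-0.2],[0,0,0]]' --gripper -1

```text
t: 2.3
ee_pos: [0.5897, -0.1425, 0.174]
eef_rot: [2.25, 2.18, 0.002]
force: [1.0, -1.5, -0.6]
finger_gap: 0.0253
```

step_arm --xyz '[[0,0,40],[0,0,30],[0,0,10],[0,0,0],[0,0,0]]' --turn '[[0,0,0],[0,0,0],[0,0,0],[0,0,0],[0,0,0]]'

```text
t: 2.72
ee_pos: [0.588, -0.1327, 0.0924]
eef_rot: [2.246, 2.196, 0.0]
force: [0.2, -0.6, 0.5]
finger_gap: -0.0002
```

```bash
python3 wl.py w4; python3 - <<'E'
from h import *
plan([.588,-.115,.062],-1.1)
E
```

```text
2.72 [ 0.588  -0.1327  0.0924] [ 0.2 -0.6  0.5] -0.0002 q [ 0.39  0.49 -0.35  1.87  0.22  0.82 -0.1 ]
from [ 0.5886 -0.1325  0.0933] tool-y deg -1.26 tilt 0.13 n 1
xyz [[17.5, -1.1, 31.3]] turn [[0.13, 0.03, -0.16]]
```

View pics/w4.png

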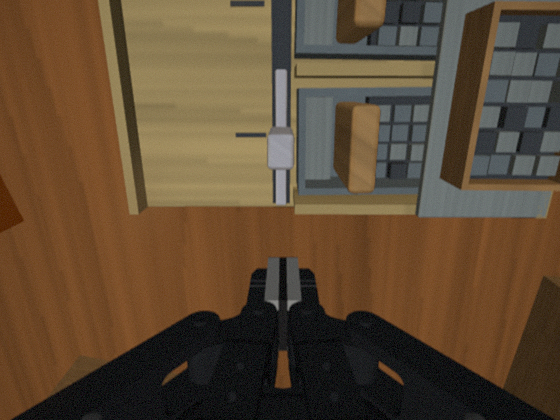

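The shut fingers (column 283) line up with the tab (column 281, rows 127–168), with nothing between them. I lower and push slowly.

step_arm --xyz '[[0,-1,31],[10,0,0],[6,0,0],[0,0,0]]' --turn '[[0,0,0],[0,0,0],[0,0,0],[0,0,0]]'

```text
t: 3.1
ee_pos: [0.588, -0.1138, 0.0623]
eef_rot: [2.242, 2.199, 0.003]
force: [1.1, 0.3, -0.8]
finger_gap: -0.0002
```

step_arm --xyz '[[6,0,0],[6,0,0],[6,0,0],[6,0,0],[5,0,0]]' --turn '[[0,0,0],[0,0,0],[0,0,0],[0,0,0],[0,0,0]]'

```text
t: 3.52
ee_pos: [0.5879, -0.0871, 0.0609]
eef_rot: [2.245, 2.196, -0.0]
force: [-0.0, -7.7, 4.7]
finger_gap: 0.0004
```

step_arm --xyz '[[5,0,0],[5,0,0],[5,0,0],[5,0,0]]' --turn '[[0,0,0],[0,0,0],[0,0,0],[0,0,0]]'

```text
t: 3.85
ee_pos: [0.5884, -0.0681, 0.0609]
eef_rot: [2.245, 2.195, -0.001]
force: [-0.3, -6.4, 5.2]
finger_gap: -0.0001
```

step_arm --xyz '[[5,0,0],[4,0,0],[3,0,0],[0,0,0]]' --turn '[[0,0,0],[0,0,0],[0,0,0],[0,0,0]]'

```text
t: 4.18
ee_pos: [0.5882, -0.0536, 0.0603]
eef_rot: [-2.243, -2.198, -0.001]
force: [-0.5, 0.8, -0.5]
finger_gap: -0.0002
```

```bash
python3 wl.py s1 scene; python3 - <<'E'
from h import *
c=load("s1")["color"][...,::-1][200:350,140:320]
cv2.imwrite("pics/s1z.png",cv2.resize(c,None,fx=4,fy=4,interpolation=cv2.INTER_CUBIC))
E
```

```text
4.18 [ 0.5882 -0.0536  0.0603] [-0.5  0.8 -0.5] -0.0002 q [ 0.26  0.52 -0.35  1.91  0.25  0.75 -0.26]
```

View pics/s1z.png

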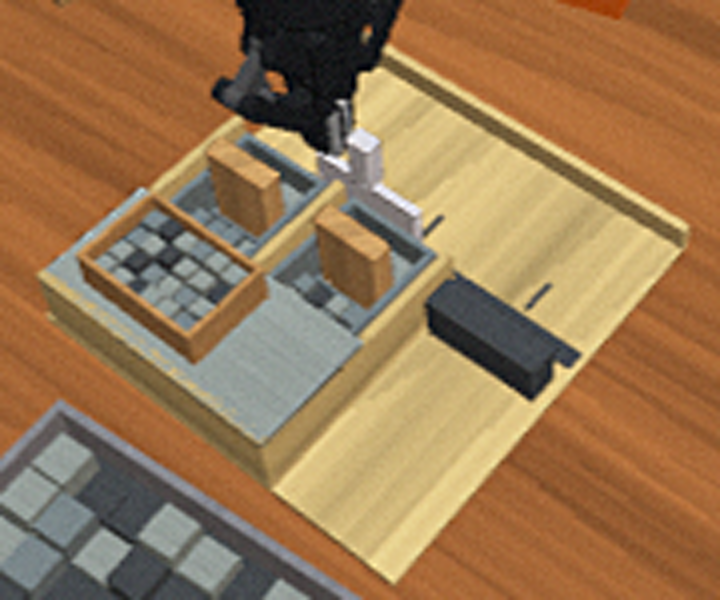

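```bash
python3 - <<'E'
from h import *
f=load("s1")
for p in((296,97),(366,140)): print(np.round(atz(f,140+p[0]/4,200+p[1]/4,.085),4))
from workcell import observe;print(observe()["t"])
print(np.round(proj(f,[rk(0,-38+s,85) for s in (0,45,76)])*4-[560,800],0))
E
```

```text
[ 0.5886 -0.0744  0.085 ]
[ 0.5891 -0.0249  0.085 ]
4.2333
[[292.  95.]
 [355. 134.]
 [400. 162.]]
```

The scene view puts the tab at crop (366,140), so it has shifted about 50 mm and was probably still springing over. I back off and look again.

step_arm --xyz '[[-8,0,0],[0,0,-30],[0,0,-40],[0,0,-30],[0,0,0]]' --turn '[[0,0,0],[0,0,0],[0,0,0],[0,0,0],[0,0,0]]'

```text
t: 4.65
ee_pos: [0.5908, -0.0638, 0.1663]
eef_rot: [2.242, 2.192, 0.008]
force: [1.5, 0.1, 0.3]
finger_gap: -0.0
```

```bash
python3 wl.py s2 scene;python3 wl.py w5; python3 - <<'E'
from h import *
c=load("s2")["color"][...,::-1][200:350,140:320]
cv2.imwrite("pics/s2z.png",cv2.resize(c,None,fx=4,fy=4,interpolation=cv2.INTER_CUBIC))
E
```

```text
4.65 [ 0.5908 -0.0638  0.1663] [1.5 0.1 0.3] -0.0 q [ 0.31  0.38 -0.39  1.84  0.18  0.94 -0.18]
4.7 [ 0.5897 -0.064   0.1636] [ 0.4  0.4 -0.4] -0.0001 q [ 0.31  0.39 -0.39  1.84  0.18  0.94 -0.18]
```

View pics/s2z.png

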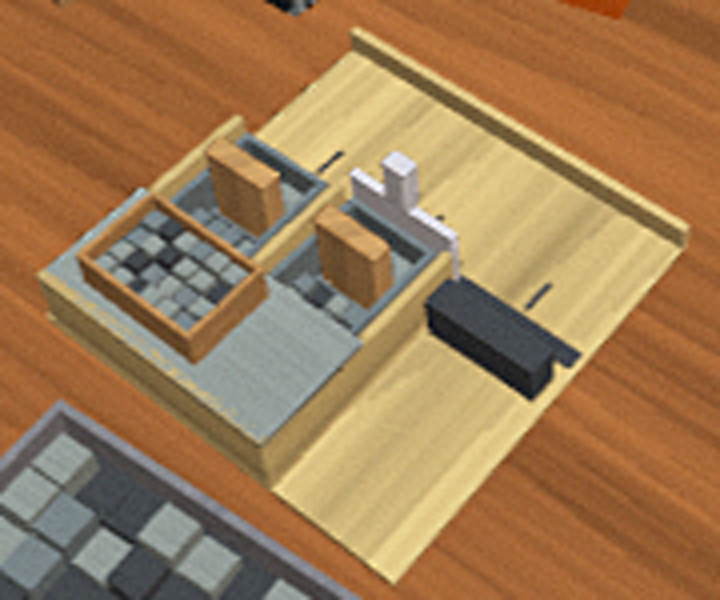

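View pics/w5.png

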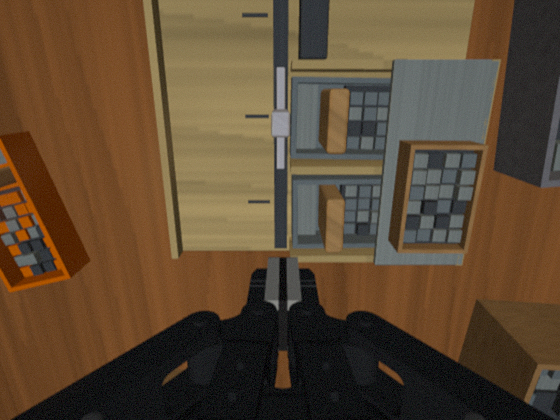

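The shutter now stands at its middle stop: tab at crop (400,160) against a predicted (400,162). The near tray is free. I move over its grip with the jaws at about 26 mm.

```bash
python3 - <<'E'
from h import *
plan([.629,-.0785,.125],-1.1)
a=load("w5");c=a["color"][...,::-1][160:270,290:400]
cv2.imwrite("pics/w5z.png",cv2.resize(c,None,fx=5,fy=5,interpolation=cv2.INTER_CUBIC))
E
```

```text
from [ 0.5886 -0.064   0.1616] tool-y deg -1.28 tilt 0.14 n 2
xyz [[-6.8, 20.3, 18.4], [-6.8, 20.3, 18.3]] turn [[0.07, 0.01, -0.09], [0.07, 0.01, -0.09]]
```

View pics/w5z.png

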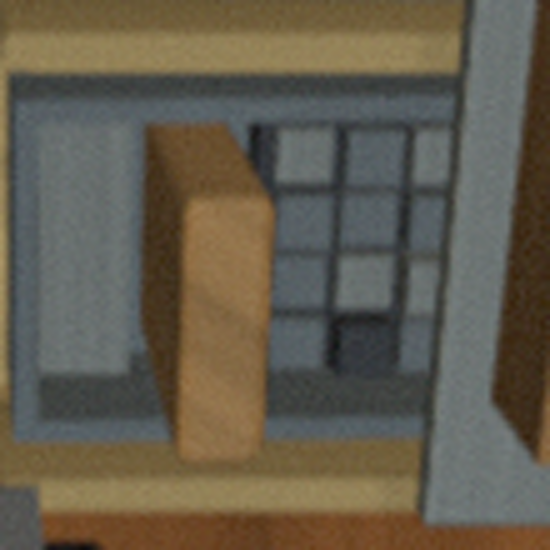

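```bash
python3 - <<'E'
from h import *
f=load("w5");print(np.round(atz(f,334.8,225,.067),4))
E
```

```text
[ 0.6291 -0.0783  0.067 ]
```

step_arm --xyz '[[-7,20,18],[-7,20,18],[0,0,0],[0,0,0]]' --turn '[[0,0,0],[0,0,0],[0,0,0],[0,0,0]]' --gripper -0.38

```text
t: 5.08
ee_pos: [0.6267, -0.0784, 0.1218]
eef_rot: [-2.244, -2.194, 0.004]
force: [0.0, -0.4, -0.7]
finger_gap: 0.0265
```

```bash
python3 wl.py w6; python3 - <<'E'
from h import *
plan([.629,-.0785,.036],-1.1)
E
```

```text
5.08 [ 0.6267 -0.0784  0.1218] [ 0.  -0.4 -0.7] 0.0265 q [ 0.3   0.5  -0.36  1.78  0.21  0.91 -0.18]
from [ 0.6268 -0.0779  0.1229] tool-y deg -1.25 tilt 0.16 n 3
xyz [[-0.2, 0.8, 29.0], [-0.2, 0.8, 29.0], [-0.2, 0.8, 29.0]] turn [[-0.05, -0.01, -0.05], [-0.05, -0.01, -0.05], [-0.05, -0.01, -0.05]]
```

View pics/w6.png

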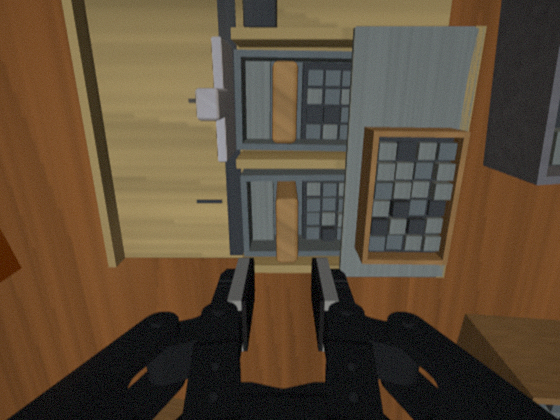

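The grip (columns 276–298, center 287) lies between the fingers (midline 283). I add 2 mm along tool y and go down.

step_arm --xyz '[[0,1,29],[0,1,29],[0,0,19],[0,0,10],[0,0,0]]' --turn '[[0,0,0],[0,0,0],[0,0,0],[0,0,0],[0,0,0]]'

```text
t: 5.55
ee_pos: [0.6282, -0.0776, 0.0357]
eef_rot: [-2.243, -2.196, 0.003]
force: [0.2, 0.1, 0.6]
finger_gap: 0.0265
```

step_arm --xyz '[[0,0,0],[0,0,0],[0,0,0],[0,0,0],[0,0,0]]' --turn '[[0,0,0],[0,0,0],[0,0,0],[0,0,0],[0,0,0]]' --gripper -1

```text
t: 5.97
ee_pos: [0.6301, -0.0779, 0.0383]
eef_rot: [2.245, 2.197, 0.001]
force: [-2.3, -0.3, 5.1]
finger_gap: 0.0132
```

step_arm --xyz '[[0,-5,0],[0,-8,0],[0,-8,0],[0,-8,0],[0,-8,0]]' --turn '[[0,0,0],[0,0,0],[0,0,0],[0,0,0],[0,0,0]]'

```text
t: 6.38
ee_pos: [0.5934, -0.077, 0.0383]
eef_rot: [2.244, 2.196, 0.003]
force: [5.3, 0.4, 5.9]
finger_gap: 0.0132
```

step_arm --xyz '[[0,-10,0],[0,-10,0],[0,-10,0],[0,-10,0],[0,-5,0]]' --turn '[[0,0,0],[0,0,0],[0,0,0],[0,0,0],[0,0,0]]'

```text
t: 6.8
ee_pos: [0.5478, -0.0761, 0.0383]
eef_rot: [2.244, 2.196, 0.003]
force: [5.1, 0.5, 6.3]
finger_gap: 0.013
```

step_arm --xyz '[[0,0,0],[0,0,0]]' --turn '[[0,0,0],[0,0,0]]'

```text
t: 6.97
ee_pos: [0.547, -0.0761, 0.0382]
eef_rot: [2.245, 2.197, -0.0]
force: [-6.3, 0.8, 17.0]
finger_gap: 0.0129
```

```bash
python3 wl.py s3 scene; python3 - <<'E'
from h import *
c=load("s3")["color"][...,::-1][200:350,140:320]
cv2.imwrite("pics/s3z.png",cv2.resize(c,None,fx=4,fy=4,interpolation=cv2.INTER_CUBIC))
E
```

```text
6.97 [ 0.547  -0.0761  0.0382] [-6.3  0.8 17. ] 0.0129 q [ 0.3   0.5  -0.34  2.01  0.27  0.67 -0.24]
```

View pics/s3z.png

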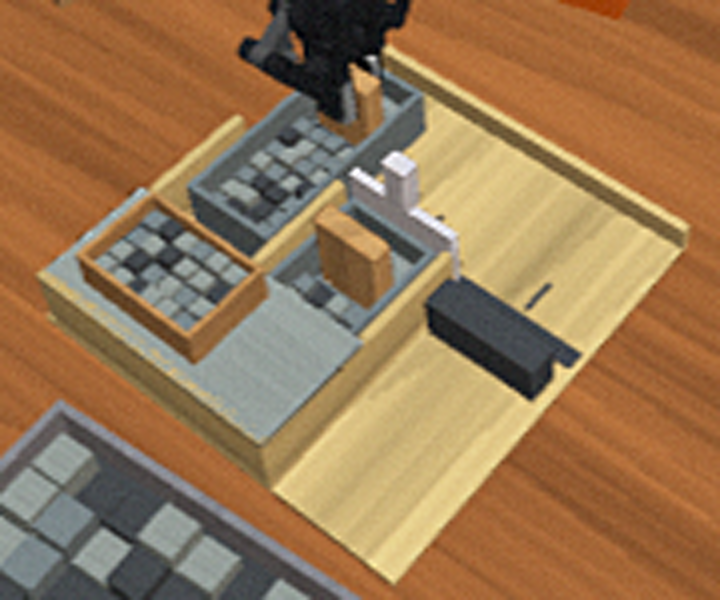

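The tray has slid 83 mm and its rear stands clear of the lip (crop 190–265, 190–250). The shutter and the roof box are unmoved. I lift straight up.

step_arm --xyz '[[0,0,-3],[0,0,-6],[0,0,-10],[0,0,-10],[0,0,-10]]' --turn '[[0,0,0],[0,0,0],[0,0,0],[0,0,0],[0,0,0]]'

```text
t: 7.43
ee_pos: [0.5478, -0.0761, 0.0775]
eef_rot: [2.245, 2.197, 0.0]
force: [0.4, -0.4, -3.5]
finger_gap: 0.0128
```

step_arm --xyz '[[0,0,-20],[0,0,-25],[0,0,-25],[0,0,-15],[0,0,0]]' --turn '[[0,0,0],[0,0,0],[0,0,0],[0,0,0],[0,0,0]]'

```text
t: 7.85
ee_pos: [0.5495, -0.0762, 0.1655]
eef_rot: [2.242, 2.194, 0.005]
force: [1.6, 0.7, -4.5]
finger_gap: 0.0131
```

```bash
python3 wl.py s4 scene;  python3 wl.py w7
```

```text
7.85 [ 0.5495 -0.0762  0.1655] [ 1.6  0.7 -4.5] 0.0131 q [ 0.35  0.33 -0.4   1.93  0.16  0.91 -0.15]
7.9 [ 0.5487 -0.0763  0.1634] [-0.6  0.5 -4.2] 0.0135 q [ 0.35  0.33 -0.4   1.93  0.16  0.91 -0.15]
```

View pics/s4.png

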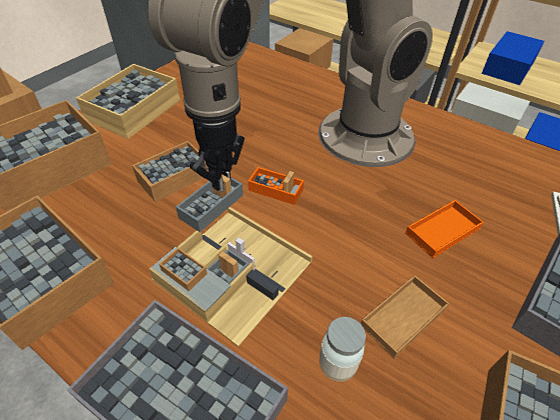

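View pics/w7.png

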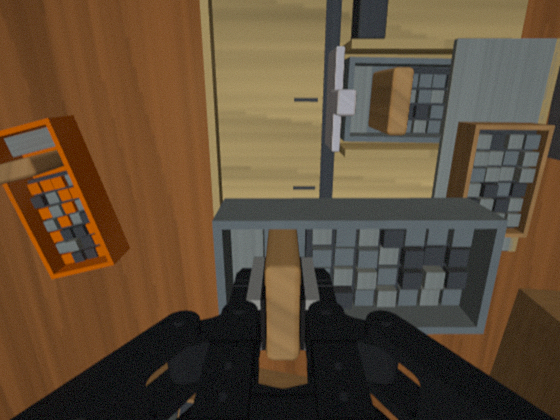

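The tray hangs level (bottom about 0.131 m). The tray's rim in the wrist view runs from (218,200) to (500,205), parallel to the jaw axis. I measure the carton in a second view.

```bash
python3 wl.py t4 top; python3 - <<'E'
from h import *
c=load("s4")["color"][...,::-1][265:365,350:460]
a=cv2.resize(c,None,fx=5,fy=5,interpolation=cv2.INTER_CUBIC);cv2.imwrite("pics/s4c.png",a)
c=load("t4")["color"][...,::-1][155:235,125:195]
cv2.imwrite("pics/t4c.png",cv2.resize(c,None,fx=7,fy=7,interpolation=cv2.INTER_CUBIC))
E
```

```text
7.95 [ 0.5478 -0.0763  0.1619] [-0.1 -0.8 -3.4] 0.0129 q [ 0.35  0.33 -0.4   1.93  0.16  0.91 -0.15]
```

View pics/s4c.png

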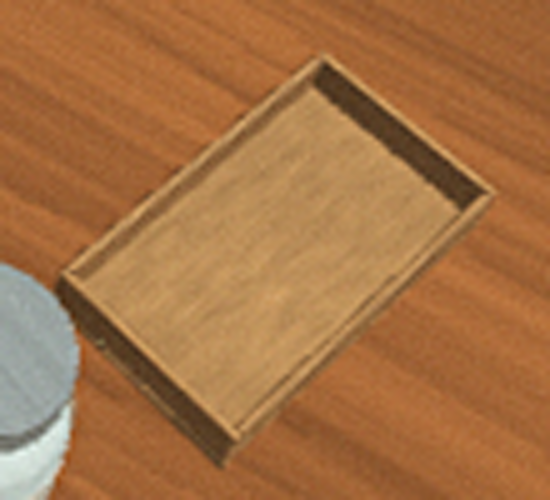

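View pics/t4c.png

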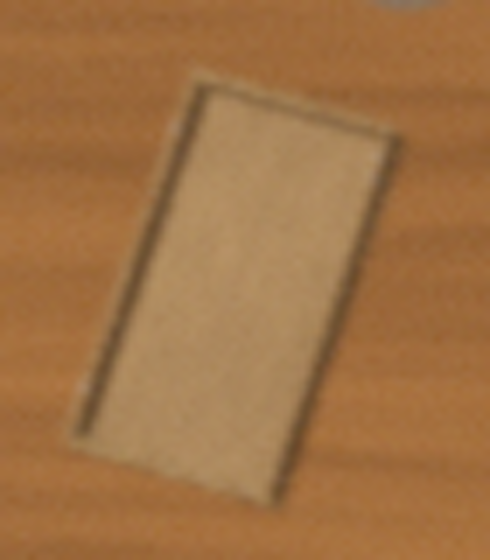

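```bash
python3 - <<'E'
from h import *
from scipy.optimize import least_squares
s=load("s4");t=load("t4")
ps=lambda u,v:(350+(u+.5)/5-.5,265+(v+.5)/5-.5)
pt=lambda u,v:(125+(u+.5)/7-.5,155+(v+.5)/7-.5)
C={"n-":((-82,-44,26),(322,53),(275,503)),"n+":((-82,44,26),(497,193),(72,440)),"f+":((82,44,26),(235,442),(195,72)),"f-":((82,-44,26),(62,275),(402,135))}
for k,(m,a,b) in C.items():
    x,e=tri([ray(s,*ps(*a)),ray(t,*pt(*b))]);print(k,np.round(x,4),np.round(e[0],4))
for use in ("st","s","t"):
    def res(p):
        o=[]
        for m,a,b in C.values():
            P=rk(*m,p=p)
            if "s" in use:o.append(proj(s,P)[0]-ps(*a))
            if "t" in use:o.append(proj(t,P)[0]-pt(*b))
        return np.concatenate(o)
    r=least_squares(res,[.498,.339,-.25],loss="soft_l1");print(use,np.round(r.x,4),np.degrees(r.x[2]),np.round(np.abs(res(r.x)).max(),1))
E
```

```text
n- [0.409  0.3205 0.0233] 0.0023
n+ [0.4323 0.4043 0.0256] 0.0028
f+ [0.5884 0.3644 0.0239] 0.0009
f- [0.5644 0.2792 0.0197] 0.0023
st [ 0.4991  0.343  -0.2572] -14.733904270008363 1.9
s [ 0.4992  0.3441 -0.2559] -14.661562019479291 0.7
t [ 0.4987  0.3393 -0.2554] -14.633032591232109 1.1
```

```bash
python3 - <<'E'
from h import *
plan([.4661,.3506,.165],-14.65,n=16)
E
```

```text
from [ 0.5473 -0.0762  0.161 ] tool-y deg -1.24 tilt 0.02 n 16
xyz [[26.6, -5.7, -0.3], [26.5, -6.0, -0.3], [26.4, -6.4, -0.3], [26.3, -6.8, -0.3], [26.2, -7.2, -0.3]] turn [[-0.0, 0.0, 0.84], [-0.0, 0.0, 0.84], [-0.0, 0.0, 0.84], [-0.0, 0.0, 0.84], [-0.0, 0.0, 0.84]]
xyz [[26.1, -7.6, -0.3], [26.0, -8.0, -0.3], [25.8, -8.3, -0.3], [25.7, -8.7, -0.3], [25.6, -9.1, -0.3]] turn [[-0.0, 0.0, 0.84], [-0.0, 0.0, 0.84], [-0.0, 0.0, 0.84], [-0.0, 0.0, 0.84], [-0.0, 0.0, 0.84]]
xyz [[25.5, -9.5, -0.3], [25.3, -9.8, -0.3], [25.2, -10.2, -0.3], [25.0, -10.6, -0.3], [24.9, -10.9, -0.3]] turn [[-0.0, 0.0, 0.84], [-0.0, 0.0, 0.84], [-0.0, 0.0, 0.84], [-0.0, 0.0, 0.84], [-0.0, 0.0, 0.84]]
xyz [[24.7, -11.3, -0.3]] turn [[-0.0, 0.0, 0.84]]
```

step_arm --xyz '[[8,-2,0],[16,-4,0],[24,-5,-1],[26,-6,-1],[26,-6.5,-1]]' --turn '[[0,0,0],[0,0,0.5],[0,0,1],[0,0,1],[0,0,1]]'

```text
t: 8.42
ee_pos: [0.5273, 0.0262, 0.1632]
eef_rot: [-2.311, -2.125, 0.002]
force: [0.7, 0.6, -3.3]
finger_gap: 0.0127
```

step_arm --xyz '[[26,-7,-1],[26,-7,0],[26,-7.5,0],[26,-8,0],[26,-8,0]]' --turn '[[0,0,1],[0,0,1],[0,0,1],[0,0,1],[0,0,1]]'

```text
t: 8.83
ee_pos: [0.505, 0.1599, 0.1642]
eef_rot: [-2.401, -2.024, 0.003]
force: [0.2, 0.5, -4.2]
finger_gap: 0.0128
```

step_arm --xyz '[[26,-9,0],[26,-9,0],[26,-10,0],[26,-10,0],[26,-11,0]]' --turn '[[0,0,1],[0,0,1],[0,0,1],[0,0,1],[0,0,0.5]]'

```text
t: 9.25
ee_pos: [0.4836, 0.2971, 0.1642]
eef_rot: [-2.48, -1.928, 0.003]
force: [-0.0, -0.7, -3.1]
finger_gap: 0.013
```

```bash
python3 - <<'E'
from h import *
plan([.4661,.3506,.165],-14.65)
E
```

```text
from [0.4836 0.2971 0.1642] tool-y deg -14.27 tilt 0.11 n 2
xyz [[23.8, -15.1, -0.4], [23.7, -15.1, -0.4]] turn [[-0.04, 0.03, 0.19], [-0.04, 0.03, 0.19]]
```

step_arm --xyz '[[20,-9,0],[12,-9,0],[6,-5,0],[0,0,0],[0,0,0]]' --turn '[[0,0,0],[0,0,0],[0,0,0],[0,0,0],[0,0,0]]'

```text
t: 9.67
ee_pos: [0.4716, 0.3375, 0.1646]
eef_rot: [2.479, 1.93, -0.002]
force: [0.1, 0.1, -3.6]
finger_gap: 0.0129
```

```bash
python3 wl.py w8; python3 wl.py s8 scene; python3 - <<'E'
from h import *
plan([.4661,.3506,.165],-14.65)
E
```

```text
9.67 [0.4716 0.3375 0.1646] [ 0.1  0.1 -3.6] 0.0129 q [-0.32  0.39 -0.52  1.86  0.23  0.95 -1.18]
9.72 [0.4721 0.3369 0.1648] [ 0.2 -1.4 -4.4] 0.013 q [-0.32  0.39 -0.52  1.86  0.23  0.95 -1.18]
from [0.4724 0.3367 0.165 ] tool-y deg -14.31 tilt 0.05 n 1
xyz [[11.9, -9.6, -0.0]] turn [[-0.0, 0.05, 0.34]]
```

View pics/w8.png

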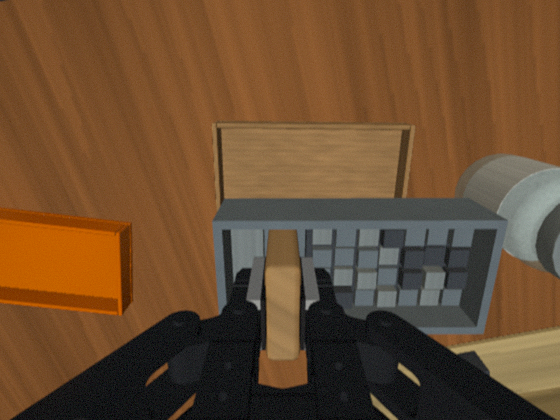

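View pics/s8.png

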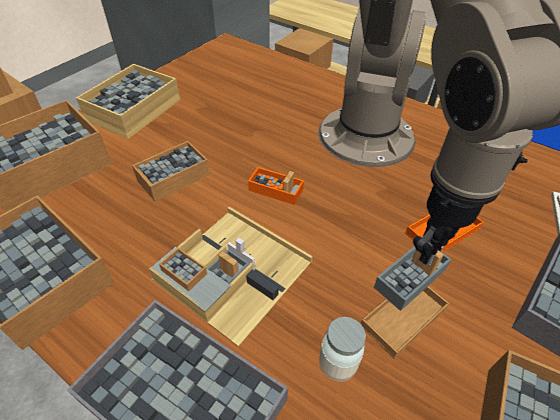

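The wrist view shows the carton's +y rim, corners at (215,123) and (413,125), just past the level tray. I use it to check the carton estimate.

```bash
python3 - <<'E'
from h import *
f=load("w8");c=f["color"][...,::-1][105:215,200:430]
cv2.imwrite("pics/w8z.png",cv2.resize(c,None,fx=3.4,fy=3.4,interpolation=cv2.INTER_CUBIC))
a,b=atz(f,215,122.5,.026),atz(f,413,125,.026);print(np.round(a,4),np.round(b,4),np.linalg.norm(b-a),np.degrees(np.arctan2(*(b-a)[[1,0]])))
C=np.array([.499,.342,-.256])
print(rk(-82,44,26,p=C),rk(82,44,26,p=C))
E
```

```text
[0.4334 0.407  0.026 ] [0.5865 0.3661 0.026 ] 0.15845663980704996 -14.95314417723106
[0.4308137  0.40532953 0.026     ] [0.58946904 0.3638026  0.026     ]
```

View pics/w8z.png

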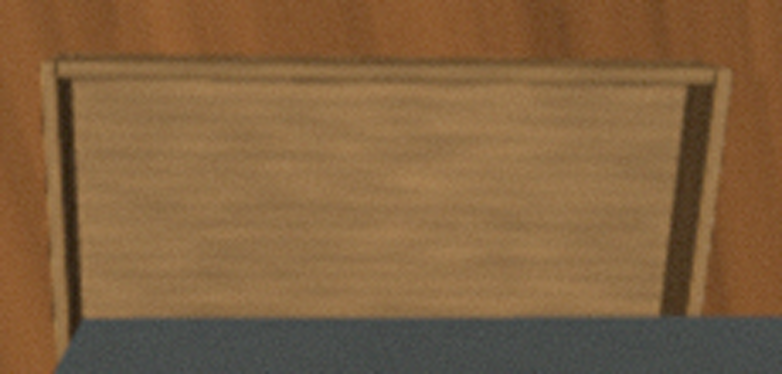

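step_arm --xyz '[[8,-6,0],[5,-4,0],[0,0,0],[0,0,0]]' --turn '[[0,0,0.3],[0,0,0],[0,0,0],[0,0,0]]'

```text
t: 10.1
ee_pos: [0.4653, 0.3535, 0.1654]
eef_rot: [-2.484, -1.923, -0.0]
force: [-0.1, 0.0, -3.8]
finger_gap: 0.013
```

step_arm --xyz '[[0,0,15],[0,0,25],[0,0,20],[0,0,10],[0,0,0]]' --turn '[[0,0,0],[0,0,0],[0,0,0],[0,0,0],[0,0,0]]'

```text
t: 10.52
ee_pos: [0.4647, 0.3521, 0.0933]
eef_rot: [-2.485, -1.922, 0.005]
force: [-0.6, -1.0, -3.8]
finger_gap: 0.0128
```

```bash
python3 wl.py s9 scene; python3 wl.py w9; python3 - <<'E'
from h import *
plan([.466,.352,.0362],-14.7)
c=load("s9")["color"][...,::-1][215:365,350:530]
cv2.imwrite("pics/s9z.png",cv2.resize(c,None,fx=4,fy=4,interpolation=cv2.INTER_CUBIC))
E
```

```text
10.52 [0.4647 0.3521 0.0933] [-0.6 -1.  -3.8] 0.0128 q [-0.37  0.48 -0.49  1.9   0.3   0.83 -1.27]
10.57 [0.4653 0.3528 0.0948] [ 0.1  0.2 -3.1] 0.013 q [-0.37  0.48 -0.49  1.9   0.3   0.83 -1.27]
from [0.4658 0.3533 0.0959] tool-y deg -14.53 tilt 0.01 n 2
xyz [[-0.6, 0.3, 29.8], [-0.6, 0.3, 29.8]] turn [[-0.0, -0.01, 0.08], [-0.0, -0.01, 0.08]]
```

View pics/s9z.png

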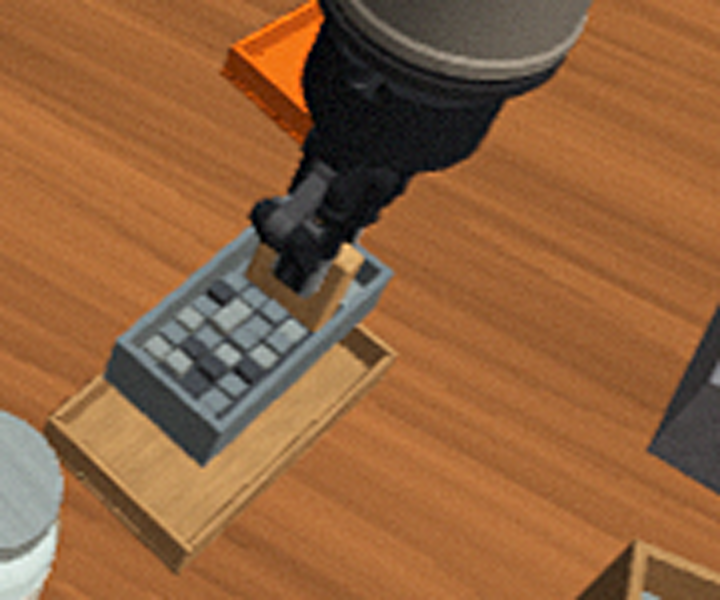

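View pics/w9.png

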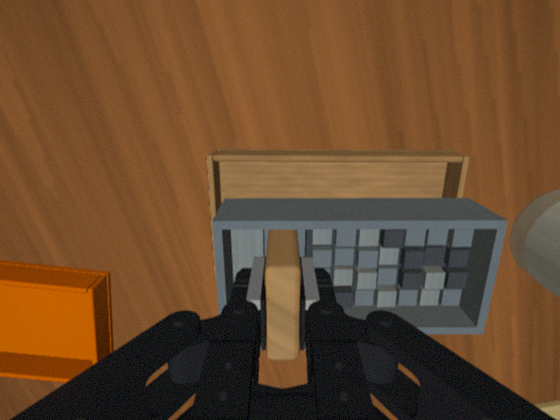

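```bash
python3 - <<'E'
from h import *
f=load("w9");T=f["T_tool_cam"]
for u,v,z in((222,200,.0323),(478,199,.0323),(218,225,-.0017),(507,221,-.0017),(219,330,-.0017),(487,330,-.0017)):
    o,d=ray(f,u,v,T);print(np.round((o+d*(z-o[2])/d[2])*1000,1))
a,b=atz(f,208,154,.026),atz(f,467,156,.026);print(np.round(a,4),np.round(b,4),np.round((a+b)/2,4))
C=np.array([.499,.3435,-.256]);print(rk(0,44,26,p=C))
E
```

```text
[ 26.6 -32.3  32.3]
[ 27.  104.4  32.3]
[ 25.7 -28.4  -1.7]
[27.5 98.7 -1.7]
[-29.9 -31.3  -1.7]
[-29.9 100.7  -1.7]
[0.4319 0.4078 0.026 ] [0.5867 0.3663 0.026 ] [0.5093 0.387  0.026 ]
[0.51014137 0.38606606 0.026     ]
```

Tray and carton line up: the tray center is about 1.7 mm off in tool x, against roughly 10 mm of slack. I lower with a 1 mm correction.

step_arm --xyz '[[1,0,10],[0,0,18],[0,0,15],[0,0,8],[0,0,3]]' --turn '[[0,0,0],[0,0,0],[0,0,0],[0,0,0],[0,0,0]]'

```text
t: 11.03
ee_pos: [0.4656, 0.354, 0.0405]
eef_rot: [-2.484, -1.923, 0.001]
force: [-0.8, -0.6, -4.5]
finger_gap: 0.0129
```

step_arm --xyz '[[0,0,2],[0,0,0],[0,0,0]]' --turn '[[0,0,0],[0,0,0],[0,0,0]]'

```text
t: 11.28
ee_pos: [0.4662, 0.3545, 0.0401]
eef_rot: [-2.485, -1.923, -0.002]
force: [0.5, -0.4, -3.5]
finger_gap: 0.0127
```

step_arm --xyz '[[0,0,1.5],[0,0,1.5],[0,0,0],[0,0,0]]' --turn '[[0,0,0],[0,0,0],[0,0,0],[0,0,0]]'

```text
t: 11.62
ee_pos: [0.4658, 0.3541, 0.0364]
eef_rot: [2.485, 1.923, 0.0]
force: [0.0, -0.6, -4.0]
finger_gap: 0.0132
```

```bash
python3 wl.py s10 scene; python3 wl.py w10; python3 - <<'E'
from h import *
c=load("s10")["color"][...,::-1][215:365,350:530]
cv2.imwrite("pics/s10z.png",cv2.resize(c,None,fx=4,fy=4,interpolation=cv2.INTER_CUBIC))
E
```

```text
11.62 [0.4658 0.3541 0.0364] [ 0.  -0.6 -4. ] 0.0132 q [-0.41  0.56 -0.45  1.93  0.36  0.73 -1.32]
11.67 [0.4658 0.3541 0.0364] [-0.1  0.3 -4.2] 0.0128 q [-0.41  0.56 -0.45  1.93  0.36  0.73 -1.32]
```

View pics/s10z.png

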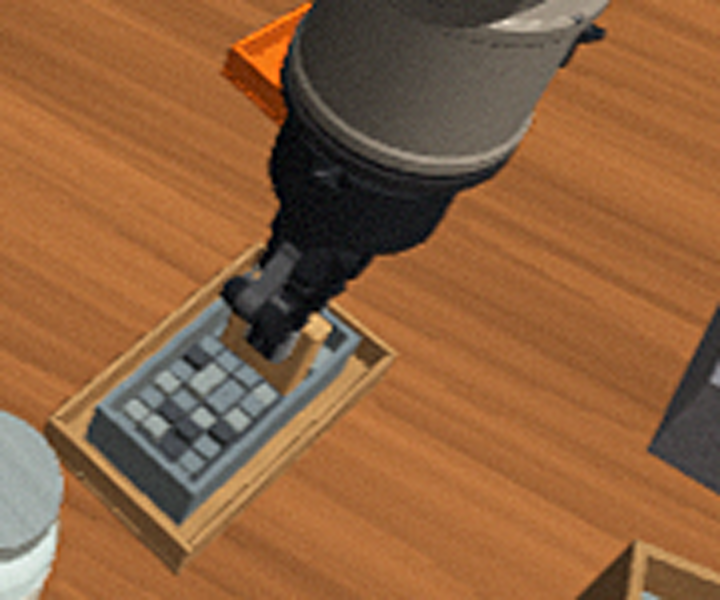

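View pics/w10.png

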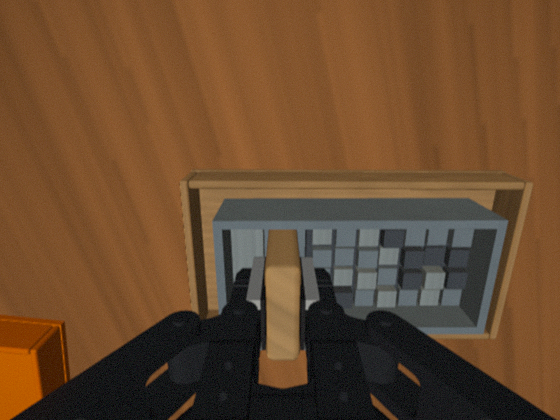

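The tray is inside the carton's walls with a margin on each side, still hanging (−4 N). I keep lowering until it lands.

step_arm --xyz '[[0,0,1],[0,0,1],[0,0,0],[0,0,0]]' --turn '[[0,0,0],[0,0,0],[0,0,0],[0,0,0]]'

```text
t: 12.05
ee_pos: [0.4659, 0.3542, 0.0362]
eef_rot: [2.484, 1.922, 0.001]
force: [-10.2, -9.9, 32.5]
finger_gap: 0.013
```

step_arm --xyz '[[0,0,1],[0,0,0.5],[0,0,0],[0,0,0]]' --turn '[[0,0,0],[0,0,0],[0,0,0],[0,0,0]]'

```text
t: 12.38
ee_pos: [0.466, 0.3542, 0.0361]
eef_rot: [2.483, 1.921, 0.002]
force: [-18.2, -16.4, 62.0]
finger_gap: 0.0129
```

It has landed and is pressing now. I back off the command, then open the jaws only a little.

step_arm --xyz '[[0,0,-2],[0,0,-1],[0,0,0]]' --turn '[[0,0,0],[0,0,0],[0,0,0]]'

```text
t: 12.63
ee_pos: [0.466, 0.3543, 0.0362]
eef_rot: [-2.485, -1.923, -0.001]
force: [-3.9, -3.8, 15.3]
finger_gap: 0.0131
```

step_arm --xyz '[[0,0,0],[0,0,0],[0,0,0],[0,0,0]]' --turn '[[0,0,0],[0,0,0],[0,0,0],[0,0,0]]' --gripper -0.4

```text
t: 12.97
ee_pos: [0.4658, 0.3541, 0.0356]
eef_rot: [-2.484, -1.923, 0.0]
force: [1.2, 0.2, 0.2]
finger_gap: 0.0252
```

step_arm --xyz '[[0,0,-10],[0,0,-20],[0,0,-30],[0,0,-40],[0,0,-40]]' --turn '[[0,0,0],[0,0,0],[0,0,0],[0,0,0],[0,0,0]]'

```text
t: 13.38
ee_pos: [0.4651, 0.3539, 0.1776]
eef_rot: [-2.484, -1.923, 0.002]
force: [0.6, -0.4, 0.3]
finger_gap: 0.0256
```

step_arm --xyz '[[-20,-10,-30],[-20,-10,-30],[-20,0,-10],[0,0,0],[0,0,0]]' --turn '[[0,0,0],[0,0,0],[0,0,0],[0,0,0],[0,0,0]]'

```text
t: 13.8
ee_pos: [0.4317, 0.3005, 0.2474]
eef_rot: [2.485, 1.921, 0.004]
force: [-0.2, 0.8, -0.9]
finger_gap: 0.0256
```

```bash
python3 wl.py s11 scene; python3 wl.py t11 top; python3 wl.py w11; python3 - <<'E'
from h import *
f=load("s11");print(np.round(proj(f,[rk(0,38,85)]),1))
c=f["color"][...,::-1]
cv2.imwrite("pics/s11a.png",np.hstack([cv2.resize(c[200:350,140:320],None,fx=2.2,fy=2.2,interpolation=cv2.INTER_CUBIC),cv2.resize(c[245:395,310:490],None,fx=2.2,fy=2.2,interpolation=cv2.INTER_CUBIC)]))
a=load("s2")["color"].astype(int)[200:350,140:320];b=f["color"].astype(int)[200:350,140:320]
E
```

```text
13.8 [0.4317 0.3005 0.2474] [-0.2  0.8 -0.9] 0.0256 q [-0.24  0.21 -0.55  1.89  0.13  1.07 -1.1 ]
13.85 [0.4315 0.301  0.2464] [-0.1  0.7 -1. ] 0.0258 q [-0.25  0.21 -0.55  1.89  0.13  1.07 -1.1 ]
13.9 [0.4313 0.3013 0.2458] [-0.8  0.9 -0.3] 0.0256 q [-0.25  0.21 -0.55  1.89  0.13  1.07 -1.1 ]
[[239.9 240.5]]
```

View pics/s11a.png

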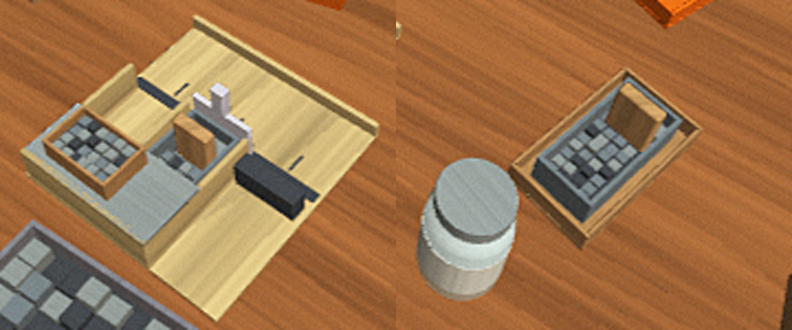

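View pics/t11.png

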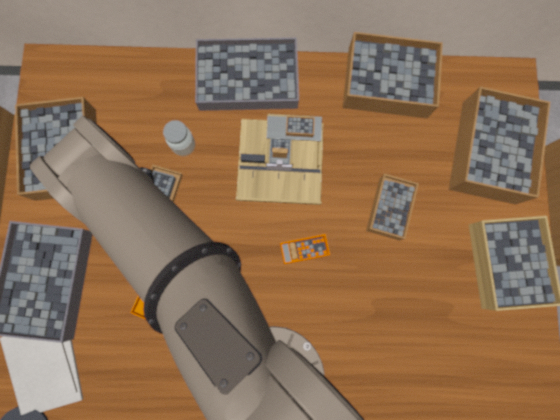

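View pics/w11.png

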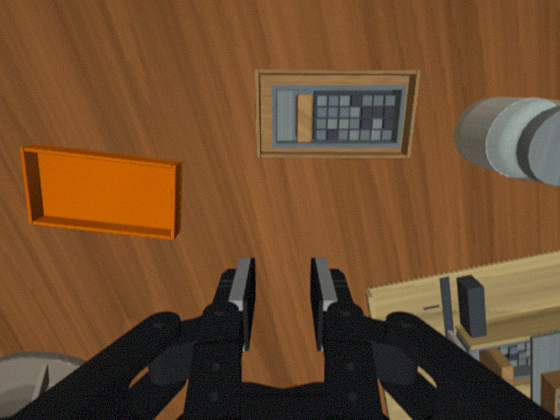

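The tray lies flat inside the carton (wrist view, 272–405 × 85–148). The tab is at (239.5,239.5) against a predicted (240,240.5). One numeric check of the bystanders, then I sign off.

```bash
python3 - <<'E'
from h import *
a=load("scene0")["color"];b=load("s11")["color"]
g=lambda i:cv2.cvtColor(i,cv2.COLOR_RGB2GRAY).astype(np.float32)
a,b=g(a),g(b)
for n,(x0,x1,y0,y1) in dict(roof=(158,208,248,292),trayB=(215,240,248,278),full=(130,212,140,202),jar=(316,368,315,382),orange=(245,308,163,205),rackfloor=(225,300,290,345)).items():
    sh,resp=cv2.phaseCorrelate(a[y0:y1,x0:x1],b[y0:y1,x0:x1]);print(n,np.round(sh,2),round(float(resp),2),round(float(np.abs(a-b)[y0:y1,x0:x1].mean()),2))
f=load("s11")["depth"]; P=cloud(load("w11"))
# tray rim flatness from the wrist depth
for u,v in((275,88),(404,88),(272,147),(400,148),(305,117)): print((u,v),np.round(P[v,u],4))
from workcell import sign_off;print(sign_off())
E
```

```text
roof [-0.07  0.37] 0.56 16.54
trayB [ 0.32 -0.29] 0.9 11.12
full [0.03 0.02] 1.0 5.64
jar [-0.02 -0.03] 1.01 6.6
orange [-0.03  0.45] 1.02 5.44
rackfloor [ 0.48 -0.05] 0.98 6.46
(275, 88) [0.4455 0.3853 0.0377]
(404, 88) [0.5659 0.354  0.0388]
(272, 147) [0.4256 0.3264 0.0038]
(400, 148) [0.5635 0.2896 0.0049]
(305, 117) [0.4661 0.3539 0.0668]
the job is handed in; nothing more can be done
None
```

The job is done and handed in at about 14 s of the 50 s limit.

**What I did:** I pushed the shutter's tab with shut fingers about 41 mm, and it then sprang on to the middle stop by itself. I gripped the freed tray across its wooden grip, slid it 83 mm forward and lifted it level. I carried it over, turned it about 13° to match the carton and lowered it in. Then I opened the jaws and backed away.

**Last checks:**
- **Shutter:** its tab stands within about 1 px of where the middle stop should be, before the other bay.
- **Tray:** it lies inside the carton clear of the walls. Its rim read 37.7 and 38.8 mm high at two corners, where a flat tray should read 38 mm. Two further readings meant for the opposite rim landed on the carton floor instead, so they do not confirm that side.
- **Bystanders:** image comparison with the start shows no visible motion of the other tray, the full box, the jar or the orange tray look-alike (0.5 px or less). The little box on the lip matched less clearly (correlation 0.56), because the background around it changed. It looks unmoved by eye.

**What disagreed:**
- **Landing force:** I lowered about 3 mm further than needed on landing, and the wrist force reached about 65 N, under the 120 N limit. I eased off before opening the jaws.
- **Camera estimates:** the top camera and the scene camera disagreed by 3–5 mm in y. I used the wrist camera to settle it.

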